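# Clamp a sample canister with the torque knob and lock it

## Robot

A 6-joint arm with a two-finger parallel gripper is mounted at the origin on a cart in front of the work surface, level with it; the furniture and walls round the work are solid. World frame = base frame: x ahead of the robot, y to its left, z up, the work surface at z = 0. Lengths are in mm, angles in rad, forces in N, time in s.
With the tool pointing down it reaches from about 300 to 775 mm from the base axis. Payload 14.6 kg.
Tool frame: the origin (TCP) lies between the finger pads; the fingertips stand manip.tip_reach ahead of it and the grasp point (between the pads) lies 5 mm behind it (manip.tip_reach is the distance from the TCP to the fingertips, in mm); z points along the fingers, y is the line along which they close (so a half turn about z gives the same grasp; the last joint's range is limited). The gripper opens to 94 mm and grips with 3 to 60 N. Pads are 16 mm wide; open, the fingers measure 119 mm over their backs; the gripper's body (75 mm by 177 mm) begins 78 mm behind the grasp point.
Start: joints at [-1.415, 0.3, 1.521, -0, 1.321, -0.067], TCP at [121.522, -536.397, 219.446] pointing down, gripper open.
Joint ranges: [-3.03, 3.03], [-0.79, 2.21], [0.23, 2.52], [-1.04, 4.18], [0, 3.07], [-2.55, 2.55]. Speed limits (rad/s): [2.22, 2.22, 2.57, 3.14, 3.14, 3.14].

## Interface

Orientations are given as [roll, pitch, yaw] about the fixed x, y, z axes, in that order (R = Rz(yaw) Ry(pitch) Rx(roll)).
In Python, from cell import manip gives the robot as it stands. The module is installed in compiled form; this text tells all that it offers.
- The arm moves only by the shell command python3 -m creep 'ROWS' [FORCE]. ROWS is JSON, a list of rows, each a list of 3 entries, a list of its own where there are three numbers: the opening, from -1 (shut) to 1 (fully open), then the shift along the tool's x, y, z in cm, then the turn about the tool's z in units of 5 degrees (1.0 is 5 degrees). In form: [[grip, [tx, ty, tz], roll], ...]. A call has 1 to 12 rows; each row is the pose to reach, as a shift and turn from the pose commanded when the call began, along the tool's axes at that moment; what a row does not reach only later rows make up. A row lasts 1/10 s, in which the tool goes at most 50 mm and 8.59 degrees, less where a joint would pass 70% of its speed; a pose out of reach is approached as far as the arm can. A call with a gripper value outside its range is refused whole. The fingers move at their own pace and stop on an object; FORCE is the grip in N (left out, the last holds). Time passes only in rows, so rows that repeat a pose let the fingers close. It gives the time, the measured TCP pose, the force, the opening and the grip force at its end, in the units of the state.
- manip.read_state(): the state, without advancing time (a new reading comes with each control period).
- manip.camera(name): name is "side" or "top"; returns the picture (480x640x3 uint8, red, green, blue); there is no depth.
- manip.camera_params(name): a dict with "fovy" (degrees; the focal length in pixels is half the picture's height over the tangent of half this angle, whatever the lens; pixels are square), "cx", "cy" (the principal point, pixels), "origin" and "attitude" of the camera in the world. Camera axes: x right, y down, z forward; pixel columns grow to the right and rows downward; lengths in mm; the calibration is good to about 2 mm. A picture is of the moment at which its call begins. camera_params takes no time and is no camera call.
- manip.sign_off(): hands the job in; it is judged then, once.
The state is a dict: "clock": time; "joints": joint angles; "qd": joint speeds; "effort": joint torques, N m; "eef_pos": TCP position; "eef_rot": TCP orientation; "wrist_force": force on the tool from outside, world axes, zero at the start; "moment": the same for the moment, N m; "finger_gap": finger opening in mm; "finger_force": force on a finger pad.
Only numpy, scipy, OpenCV 4.12 (cv2) and the standard library are available. Lean on these libraries where they do the work, as an engineer would, in place of code of your own. Each camera call takes 0.05 s, during which the arm holds its last target. There are 200 camera calls.

## Task

Lay the loose sample canister in the two V blocks of the blue clamp fixture, capped end under the clamp foot and brass valve sticking out at the open side. Screw the clamp down with the black knob, clockwise, until its slip clutch has clicked at least two times, but not more than five, then slide the red lock fully home over the screw's collar to its end stop and let go. Leave the torch and the red screwdriver alone.

Things in the scene. Friction and masses are not known exactly. Their poses are not given: they have to be found in the camera images.
- fixture: blue cast C-frame clamp, fixed to the bench, 110 x 190 x 150 mm. Origin at bench level under the middle of the seated canister. y runs along the seated canister, from the open side (-y) to the column (face at y=98). V blocks at y=-14 and y=48, 26 wide; they hold the canister's axis at z=50. Arm over y=27 and beyond, underside z=97; the screw stands at x=0, y=48
- canister: black sample canister, 145 long, lying along its y. Origin at bench level under its middle when lying, axis 16 above it. Body 29 across; brass valve and 36 mm hex head at -y (head y=-47 to -60); plain cap at +y, 32 across with a flat 26 wide foot 16 below the axis. Seated: origin 34 above the fixture's, same y direction. Loose, 0.25 kg. Others on the paper at far left stay there
- canister_grip (a point): point on the canister's axis 34 mm from its middle towards the valve, between front V block and hex head when seated: grasp here across the 29 mm body; the gripper then stands clear of the arm. Axes as the canister's
- clamp_foot: round foot, 22 across, that the screw lowers (32 mm a turn, no rotation); origin at the middle of its underside. 14 to 21 mm above the seated canister at the start, so slide the canister in lengthwise: its cap foot clears the V blocks when carried 7 mm or more above its seat (9 is good, 11 the most). Clamp force at clutch slip about 20 N; the screw holds itself
- knob_grip (a point): centre of the grip zone of the black fluted torque knob on top of the screw, 36 across, 42 tall, vertical axis; the point lies 26 above its underside and 20 below its top. Free to turn; clockwise from above lowers it. Turning takes about 0.08 N m, the clutch slips at about 0.17 N m, a click every 20 degrees (0.35 rad)
- torque_knob (a joint): slip of the clutch: angle of the knob relative to the screw, rad, 0 at the start, grows by 0.35 a click when the knob is turned clockwise and the screw stands still
- lock_slide (a joint): travel of the red lock, m: 0 to 0.004 at the start (out), 0.022 at its end stop (home). It takes about 3 N. Its fork runs over the screw's collar, which blocks it about 6 mm in until the canister is clamped
- lock_grip (a point): middle of the lock's upright red paddle, 14 thick along the fixture's x, 26 along y, top 14 above the point, free 20 below it; pinch it from above across its 14 mm. It moves along the fixture's -y, towards the screw
- torch: black hand torch, 133 long, 38 across, a bystander that looks like the canister but has no brass valve; origin under its middle, lies along its y
- screwdriver_r: red screwdriver, 187 long, a bystander
- cradle_grip (a point): point fixed to the fixture, 50 above the bench, where canister_grip lies when the canister is seated; axes as the fixture's
Not all that is in view belongs to the job. What is shaped like the canister but purple or turquoise is not meant.

How it is judged (in metres and radians):
On the way, in this order (a step that is already met when the one before it is completed fails the run):
1. the canister lies in both V blocks under the foot, valve outwards, and nothing holds it (x of canister_grip in the frame of cradle_grip between -0.005 and 0.005 m and y of canister_grip in the frame of cradle_grip between -0.026 and 0.026 m and z of canister_grip in the frame of cradle_grip between -0.004 and 0.004 m and angle between the y axis of canister and the y axis of fixture, either way round below 0.12 rad and contact force between the fingers and canister below 0.1 N), for 0.2 s.
2. the foot presses the canister and the clutch has clicked twice (value of joint torque_knob above 0.6 rad and contact force between clamp_foot and canister above 8 N), for 0.1 s.
3. the lock is home at its end stop (value of joint lock_slide above 0.0195 m), for 0.1 s.
At the end, for the whole second after the job is handed in: Canister at rest in both V blocks, valve outwards (canister_grip within 5 mm sideways, 26 lengthwise, 4 in height of cradle_grip; axis within 7 degrees); foot presses it with over 8 N; clutch slipped two clicks or more (0.6 rad); lock within 2.5 mm of its end stop (all of step 2 and x of canister_grip in the frame of cradle_grip between -0.005 and 0.005 m and y of canister_grip in the frame of cradle_grip between -0.026 and 0.026 m and z of canister_grip in the frame of cradle_grip between -0.004 and 0.004 m and angle between the y axis of canister and the y axis of fixture, either way round below 0.12 rad and value of joint lock_slide above 0.0195 m and linear speed of canister below 0.02 m/s); the robot touches nothing.
It fails at once if the clutch is run on past five clicks (1.9 rad of slip) (value of joint torque_knob above 1.9 rad).
It fails at once if the torch or the red screwdriver is moved by more than 3 cm (distance of any of torch, screwdriver_r from where it was at the start of the episode above 0.03 m).
It also fails if it takes over 72 s, if anything falls off the work surface, if the arm or the gripper's body presses on something with over 40 N, if the wrist force passes 120 N, or if a joint passes its speed limit or range.

## Working session

There is one attempt and no reset: what is moved stays moved. The work goes in short steps, Python scripts to look and compute and a shell command to move; the robot and the scene stay as the last step left them, time stands still between calls to the robot, and variables do not carry over. Pictures are saved under pics/ and viewed, at most 10 in all, crops included, and the job is handed in when it is done.

```bash
mkdir -p pics; python3 - <<'E'
from cell import manip
import cv2
for n in("top","side"):
    p=manip.camera_params(n);print(n,p)
    cv2.imwrite(f"pics/{n}0.png",cv2.cvtColor(manip.camera(n),cv2.COLOR_RGB2BGR))
s=manip.read_state();print(s,manip.tip_reach)
E
```

```text
top {'fovy': 42.001247446000335, 'cx': 322.36191088776656, 'cy': 243.3445795703177, 'origin': array([-805.89717712,  143.93464629, 1788.22486802]), 'attitude': array([-2.46073116,  0.01639868, -1.82023331])}
side {'fovy': 46.26008366235105, 'cx': 320.50382028093185, 'cy': 241.8878887057309, 'origin': array([  540.77642995, -1367.12178677,   876.87871916]), 'attitude': array([-2.12269486,  0.01928569,  0.04690064])}
{'clock': 0.1, 'joints': array([-1.41458717e+00,  3.00427031e-01,  1.52148825e+00, -2.40341674e-05,
        1.32069129e+00, -6.66218362e-02]), 'qd': array([ 0.0008868 , -0.00241901, -0.00257509,  0.00090498, -0.00124924,
        0.00123948]), 'effort': array([ 4.27232399e-04, -5.32646406e+01, -3.53284156e+01,  7.09057529e-02,
        2.35340249e-02, -6.88115301e-05]), 'eef_pos': array([ 121.4925889 , -536.20104851,  218.94976122]), 'eef_rot': array([-3.14057944e+00, -4.42703190e-05,  2.22836930e-01]), 'wrist_force': array([-0.52843119, -0.07193445, -0.14103157]), 'moment': array([ 0.00283153, -0.00598225,  0.01091699]), 'finger_force': 0.0, 'finger_gap': 94.2368072382177} 14.0
```

View pics/top0.png

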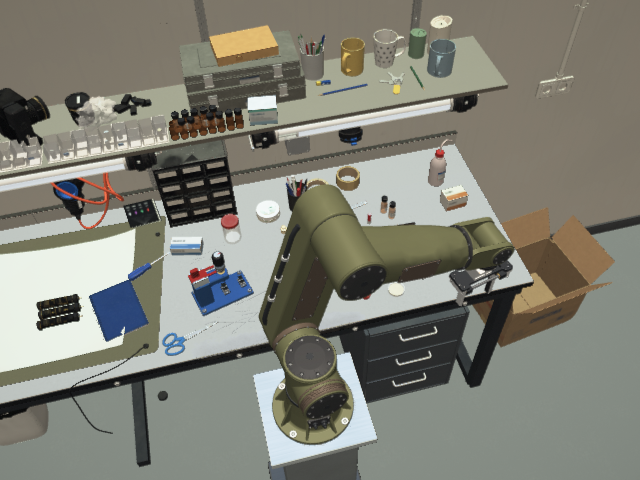

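View pics/side0.png

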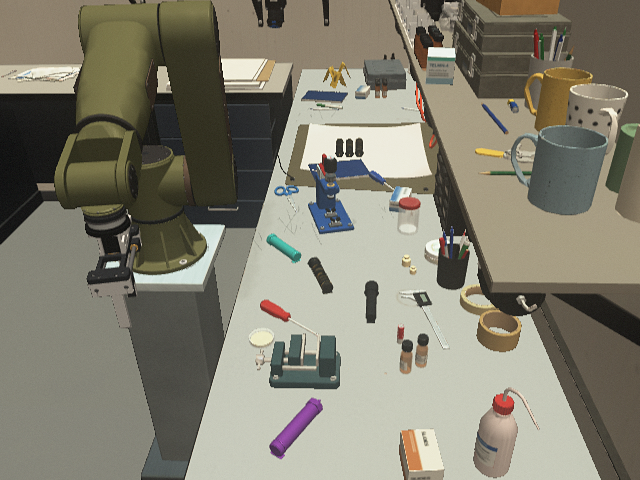

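The top view shows the blue fixture at about (220,285), but the arm hides the middle of the bench. In the side view the fixture is at (330,200), with two dark cylinders at (320,275) and (371,300). I'll enlarge these.

```bash
python3 - <<'E'
import cv2,numpy as np
s=cv2.imread("pics/side0.png");t=cv2.imread("pics/top0.png")
a=cv2.resize(s[145:240,285:385],None,fx=6,fy=6,interpolation=cv2.INTER_CUBIC)[:570,:600]
b=cv2.resize(s[250:330,300:390],None,fx=4.4,fy=4.4,interpolation=cv2.INTER_CUBIC)
cv2.imwrite("pics/a.png",a)
c=cv2.resize(t[245:320,180:260],(400,375),interpolation=cv2.INTER_CUBIC)
o=np.zeros((400,800,3),np.uint8);o[:b.shape[0],:b.shape[1]]=b;o[:375,400:]=c
cv2.imwrite("pics/b.png",o)
E
```

```text
(no output)
```

View pics/a.png

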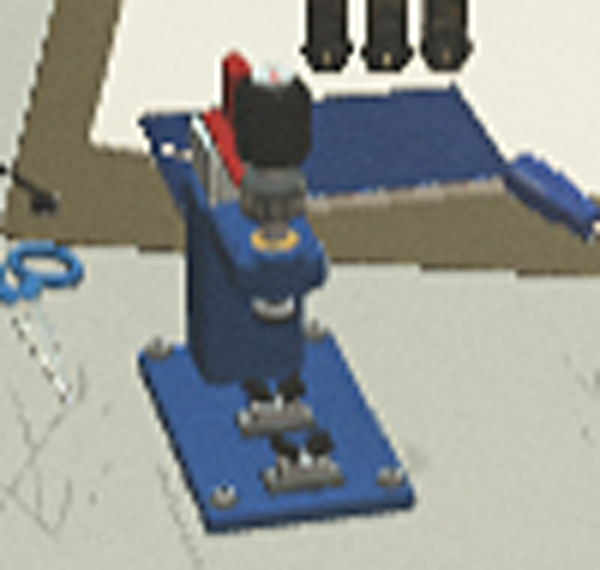

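View pics/b.png

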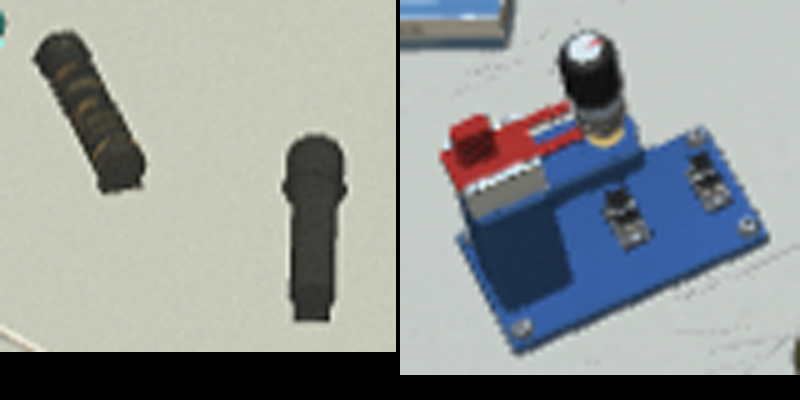

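The left dark cylinder at side (320,275), with brown rings, is the canister. The right one at (371,300) is the torch. In the side crop the fixture's V blocks face the camera (open side), the knob top is at (331,157), and I can match the bolts between views.

```bash
cat > h.py <<'E'
import numpy as np,cv2
from cell import manip
from scipy.spatial.transform import Rotation as Ro
from scipy.optimize import least_squares
P={}
for n in("top","side"):
    p=manip.camera_params(n);P[n]=(240/np.tan(np.radians(p["fovy"])/2),p["cx"],p["cy"],np.array(p["origin"]),Ro.from_euler("xyz",p["attitude"]).as_matrix())
def proj(n,X):
    f,cx,cy,o,R=P[n];c=(np.atleast_2d(X)-o)@R
    return np.c_[cx+f*c[:,0]/c[:,2],cy+f*c[:,1]/c[:,2]]
def ray(n,u):
    f,cx,cy,o,R=P[n];return o,R@np.array([(u[0]-cx)/f,(u[1]-cy)/f,1])
def plane(n,u,z):
    o,d=ray(n,u);return o+d*(z-o[2])/d[2]
def tri(ut,us):
    r=least_squares(lambda X:np.r_[proj("top",X)[0]-ut,proj("side",X)[0]-us],plane("side",us,50));return r.x,np.abs(r.fun).max()
E
python3 - <<'E'
from h import *
np.set_printoptions(precision=1,suppress=True)
for k,t,s in[("knobtop",(217.6,253.4),(330.8,157.5)),("b1",(239.4,272),(350.3,224.2)),("b2",(249.6,290),(322.2,227.5)),("b3",(204.4,310.4),(311.7,202.8)),("paddletop",(194.3,269.5),(324,155.5))]:print(k,*tri(t,s))
sc=lambda x,y:(300+x/4.4,250+y/4.4)
for k,u in[("far",(60,35)),("near",(123,185)),("farL",(38,60)),("farR",(88,48)),("nL",(98,165)),("nR",(145,165)),("torchfar",(315,140)),("torchnear",(312,315))]:print(k,plane("side",sc(*u),16))
E
```

```text
knobtop [485.3 189.4 212.5] 0.12318460374808637
b1 [544.6 132.9  15.8] 0.3601116670002966
b2 [459.1 111.6  15.8] 0.3523945195289002
b3 [416.8 274.   14.9] 0.4135889939637991
paddletop [461.6 271.9 184.4] 0.057080494857700614
far [443.4 -56.8  16. ]
near [ 489.1 -214.6   16. ]
farL [431.3 -85.6  16. ]
farR [461.9 -71.4  16. ]
nL [ 473.7 -195.3   16. ]
nR [ 501.3 -194.8   16. ]
torchfar [ 601.5 -167.7   16. ]
torchnear [ 595.  -328.9   16. ]
```

```bash
python3 -m creep '[[1,[42.5,-31.4,-8],0],[1,[42.5,-31.4,-8],0],[1,[42.5,-31.4,-8],0],[1,[42.5,-31.4,-8],0],[1,[42.5,-31.4,-8],0],[1,[42.5,-31.4,-8],0],[1,[42.5,-31.4,-8],0],[1,[42.5,-31.4,-8],0],[1,[42.5,-31.4,-8],0],[1,[42.5,-31.4,-8],0],[1,[42.5,-31.4,-8],0],[1,[42.5,-31.4,-8],0]]'
python3 -m creep '[[1,[-13.7,-60,0],0],[1,[-13.7,-60,0],0],[1,[-13.7,-60,0],0],[1,[-13.7,-60,0],0],[1,[-13.7,-60,0],0],[1,[-13.7,-60,0],0],[1,[-13.7,-60,0],0],[1,[-13.7,-60,0],0],[1,[-13.7,-60,0],0],[1,[-13.7,-60,0],0],[1,[-13.7,-60,0],0],[1,[-13.7,-60,0],0]]'
python3 - <<'E'
from h import *
np.set_printoptions(precision=1,suppress=True)
print(proj("top",[[466,-135,16],[595,-250,16]]))
t=cv2.cvtColor(manip.camera("top"),cv2.COLOR_RGB2BGR);cv2.imwrite("pics/top1.png",t)
u=proj("top",[500,-180,0])[0].astype(int);x0,y0=u[0]-60,u[1]-45;print(x0,y0)
cv2.imwrite("pics/c.png",cv2.resize(t[y0:y0+75,x0:x0+100],(800,600),interpolation=cv2.INTER_CUBIC))
E
```

```text
clock: 1.3
eef_pos: [468.4, -133.5, 299.5]
eef_rot: [-3.141, -0.0, 0.227]
wrist_force: [-0.9, -0.7, -0.0]
finger_gap: 93.8
finger_force: 0.0
clock: 2.5
eef_pos: [206.1, 405.9, 299.3]
eef_rot: [3.141, -0.0, 0.223]
wrist_force: [1.1, -0.4, 1.5]
finger_gap: 93.6
finger_force: 0.0
[[318.2 273.1]
 [340.1 239.1]]
268 220
```

View pics/c.png

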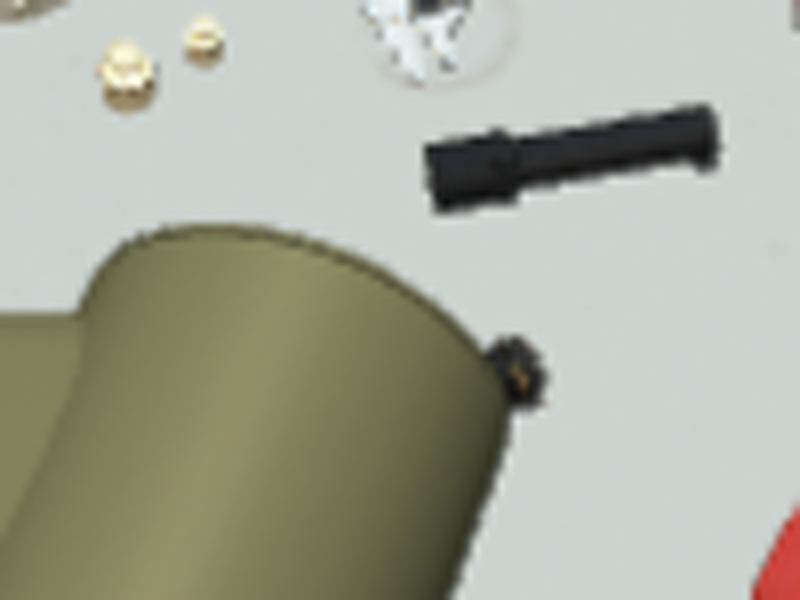

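The arm still covers most of the canister: only its near end shows, at crop (515,372). I'll swing further left.

```bash
python3 -m creep '[[1,[-10,-4,0],-8],[1,[-24.4,-7,0],-8],[1,[-24.4,-8,0],-8],[1,[-24.4,-8,0],-8],[1,[-24.4,-8,0],-8],[1,[-24.4,-8,0],-8],[1,[-24.4,-8,0],-8]]'
python3 - <<'E'
from h import *
t=cv2.cvtColor(manip.camera("top"),cv2.COLOR_RGB2BGR);cv2.imwrite("pics/top2.png",t)
s=cv2.cvtColor(manip.camera("side"),cv2.COLOR_RGB2BGR);cv2.imwrite("pics/side2.png",s)
b=np.zeros((600,800,3),np.uint8)
b[:, :400]=cv2.resize(t[240:300,300:340],(400,600),interpolation=cv2.INTER_CUBIC)
b[:, 400:]=cv2.resize(s[245:305,300:340],(400,600),interpolation=cv2.INTER_CUBIC)
cv2.imwrite("pics/d.png",b)
E
```

```text
clock: 3.25
eef_pos: [-48.9, 428.6, 299.2]
eef_rot: [3.141, 0.0, 0.922]
wrist_force: [0.6, -0.2, -1.0]
finger_gap: 94.0
finger_force: 0.0
```

View pics/d.png

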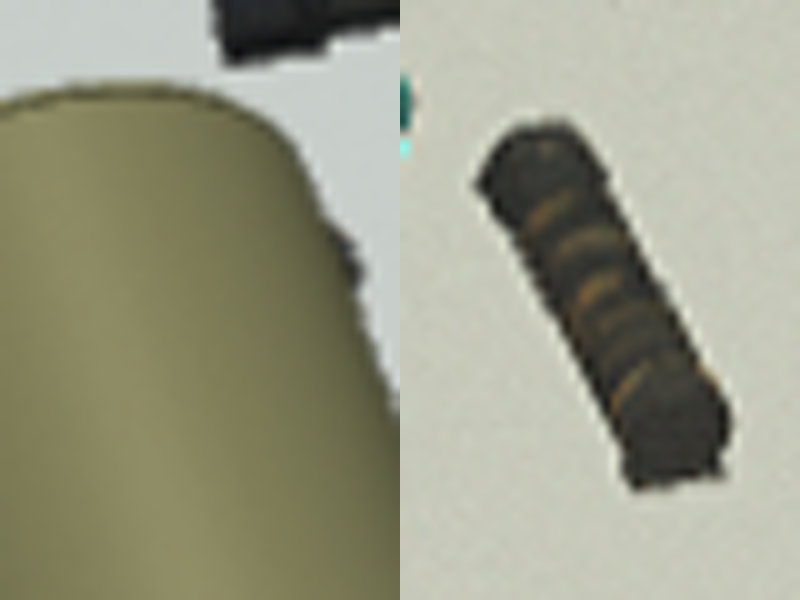

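The side crop shows the flat-footed cap at the near end (675,440) and the wider hex head at the far end (540,155), so the valve points away, towards world +y. The upper arm still hides it from the top camera. I'll stretch the arm out so the elbow drops.

```bash
python3 -m creep '[[1,[32,-5.7,0],0],[1,[32,-5.7,0],0],[1,[32,-5.7,0],0],[1,[32,-5.7,0],0],[1,[32,-5.7,0],0],[1,[32,-5.7,0],0],[1,[32,-5.7,0],0],[1,[32,-5.7,0],0]]'
python3 - <<'E'
from h import *
t=cv2.cvtColor(manip.camera("top"),cv2.COLOR_RGB2BGR);cv2.imwrite("pics/top3.png",t)
b=np.zeros((600,800,3),np.uint8)
b[:, :400]=cv2.resize(t[240:300,300:340],(400,600),interpolation=cv2.INTER_CUBIC)
b[:480,400:]=cv2.resize(t[200:440,140:340],(400,480))
cv2.imwrite("pics/e.png",b)
E
```

```text
clock: 4.15
eef_pos: [104.5, 719.1, 295.8]
eef_rot: [3.14, 0.003, 0.916]
wrist_force: [0.2, 0.3, -0.4]
finger_gap: 93.8
finger_force: 0.0
```

View pics/e.png

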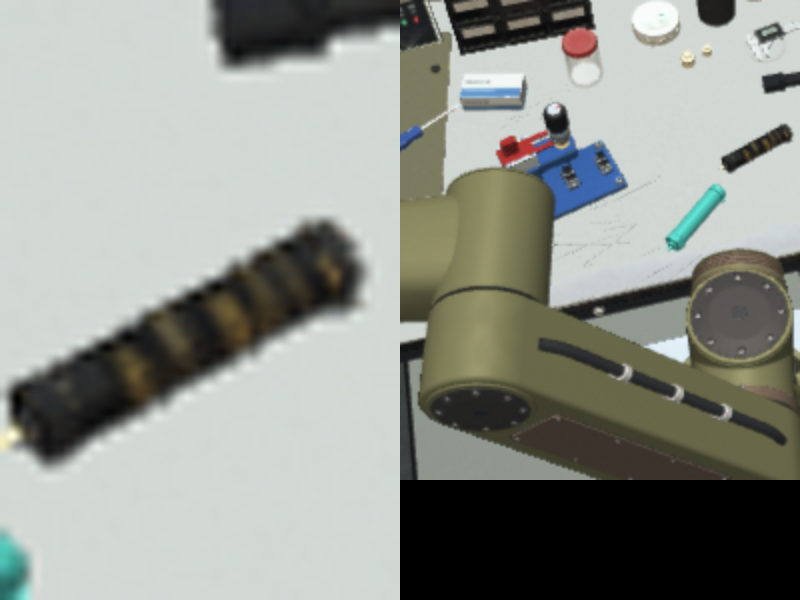

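The top view confirms the brass valve at crop (8,438), the +y end, with the cap at (335,260). So the canister needs a half turn. I'll fit its pose in both views by silhouette.

```bash
python3 - <<'E'
from h import *
np.set_printoptions(precision=3,suppress=True)
import warnings
I={"top":(cv2.imread("pics/top3.png"),(298,255,342,292)),"side":(cv2.imread("pics/side2.png"),(304,250,338,300))}
def mom(M):
    m=cv2.moments(M.astype(np.uint8)if M.dtype==bool else M,False);c=np.array([m["m10"],m["m01"]])/m["m00"]
    a,b,d=m["mu20"]/m["m00"],m["mu11"]/m["m00"],m["mu02"]/m["m00"]
    return np.r_[c,.5*np.arctan2(2*b,a-d)*10,np.sqrt(np.linalg.eigvalsh([[a,b],[b,d]])[1])]
obs={}
for n,(im,(x0,y0,x1,y1)) in I.items():
    g=im.max(2).astype(float);c=g[y0:y1,x0:x1];bg=np.median(im.max(2)[y0:y1,x0:x1][c>140]);
    w=np.zeros(g.shape,np.float32);w[y0:y1,x0:x1]=np.clip((bg-20-c)/(bg-80),0,1)
    lab=cv2.connectedComponents((w>.2).astype(np.uint8))[1]
    l=np.argmax(np.bincount(lab[lab>0]));w[lab!=l]=0
    obs[n]=mom(w);print(n,obs[n],w.sum())
th=np.linspace(0,2*np.pi,24,endpoint=False)
def model(p):
    x,y,z,yaw=p;R=Ro.from_euler("z",yaw).as_matrix();r=[]
    for ya,yb,rad in[(-47,60,14.5),(-60,-47,17),(52,72.5,16)]:
        P_=np.vstack([np.c_[rad*np.cos(th),0*th+q,rad*np.sin(th)]for q in(ya,yb)]);
        if ya==52:P_=np.vstack([P_,[[s*13,q,-16]for s in(1,-1)for q in(ya,yb)]])
        r.append(P_@R.T+[x,y,z])
    return r
def res(p):
    o=[]
    for n in I:
        M=np.zeros((480*8,640*8),np.uint8)[:2600]
        for S in model(p):cv2.fillConvexPoly(M,cv2.convexHull((proj(n,S)*8+3.5).round().astype(np.int32)),1)
        m=mom(M);m[[0,1,3]]/=8;m[:2]-=.5-.5
        d=m-obs[n];d[2]=(d[2]+5*np.pi)%(10*np.pi)-5*np.pi;o+=list(d)
    return np.array(o)
r=least_squares(res,[466,-135,16,np.pi+.28],diff_step=[2e-3,5e-3,.1,3e-3],x_scale=[10,10,10,.1])
p=r.x;print(p,r.fun)
v=np.array([np.sin(p[3]),-np.cos(p[3])]);print("grip",p[:2]+34*v)
E
```

```text
top [318.003 273.693  -5.01   10.996] 308.3309
side [320.291 275.125  10.883  11.14 ] 406.3471
[ 462.043 -127.315   16.65     3.488] [ 0.262  0.369  0.057  0.376  0.278 -0.233 -0.034  0.403]
grip [450.508 -95.331]
```

```bash
python3 -m creep '[[1,[-43.4,76.9,8],0],[1,[-43.4,76.9,8],0],[1,[-43.4,76.9,8],0],[1,[-43.4,76.9,8],0],[1,[-43.4,76.9,8],0],[1,[-43.4,76.9,8],0],[1,[-43.4,76.9,8],0],[1,[-43.4,76.9,8],1],[1,[-43.4,76.9,8],2],[1,[-43.4,76.9,8],3.5],[1,[-43.4,76.9,8],5],[1,[-43.4,76.9,8],6.5]]'
cat > to.py <<'E'
# work out shift/turn from the measured pose to a world pose (mm, yaw rad), tool down
import sys
from h import *
s=manip.read_state();a=np.array([float(v)for v in sys.argv[1:5]]);y=s["eef_rot"][2];d=a[:3]-s["eef_pos"]
w=(y-a[3]+np.pi)%(2*np.pi)-np.pi
print("pos",s["eef_pos"].round(1),"yaw",round(y,3),"j1,j6",s["joints"][[0,5]].round(2))
print("t cm",np.round([(np.cos(y)*d[0]+np.sin(y)*d[1])/10,(np.sin(y)*d[0]-np.cos(y)*d[1])/10,-d[2]/10],2),"roll",round(np.degrees(w)/5,2),"target j6",round(np.pi/2+np.arctan2(a[1],a[0])-a[3],2))
E
python3 to.py 449.8 -93.4 80 -1.15
```

```text
clock: 5.4
eef_pos: [333.5, 171.9, 246.1]
eef_rot: [-3.142, -0.002, 0.347]
wrist_force: [2.0, 0.0, 0.7]
finger_gap: 94.0
finger_force: 0.0
pos [333.5 171.9 246.1] yaw 0.347 j1,j6 [0.38 1.6 ]
t cm [ 1.91 28.9  16.61] roll 17.16 target j6 2.52
```

```bash
python3 -m creep '[[0.2,[1.9,28.9,14],2],[0.2,[1.9,28.9,16.6],3.7],[0.2,[1.9,28.9,16.6],5.4],[0.2,[1.9,28.9,16.6],7.1],[0.2,[1.9,28.9,16.6],8.8],[0.2,[1.9,28.9,16.6],10.5],[0.2,[1.9,28.9,16.6],12.2],[0.2,[1.9,28.9,16.6],13.9],[0.2,[1.9,28.9,16.6],15.6],[0.2,[1.9,28.9,16.6],17.16],[0.2,[1.9,28.9,16.6],17.16]]'
python3 to.py 449.8 -93.4 17 -1.15
python3 - <<'E'
from h import *
s=cv2.imread("pics/side2.png").astype(int)
m=(s[...,0]-s[...,2]>60)&(s[...,1]-s[...,2]>60);m[:230]=0;m[300:]=0
ys,xs=np.where(m);q=[(x,y) for x,y in zip(xs,ys) if 250<x<310]
c=min((np.linalg.norm(plane("side",u,10)[:2]-[449.8,-93.4]),tuple(plane("side",u,10).round()))for u in q);print(c)
t=manip.camera("top")
E
```

```text
clock: 6.5
eef_pos: [451.1, -90.3, 80.5]
eef_rot: [-3.141, -0.001, -1.148]
wrist_force: [0.5, -0.4, 0.1]
finger_gap: 56.5
finger_force: 0.0
pos [451.1 -90.3  80.5] yaw -1.148 j1,j6 [-0.28  2.44]
t cm [0.23 0.24 6.35] roll 0.03 target j6 2.52
(np.float64(60.0319269988683), (np.float64(405.0), np.float64(-54.0), np.float64(10.0)))
```

```bash
python3 -m creep '[[0.2,[0.2,0.2,4],0.7],[0.2,[0.2,0.2,6.3],0.7],[0.2,[0.2,0.2,6.35],0.7],[-1,[0.2,0.2,6.35],0.7],[-1,[0.2,0.2,6.35],0.7],[-1,[0.2,0.2,6.35],0.7],[-1,[0.2,0.2,6.35],0.7],[-1,[0.2,0.2,6.35],0.7],[-1,[0.2,0.2,6.35],0.7]]' 30
python3 -m creep '[[-1,[0,0,-4],0],[-1,[0,0,-8],0],[-1,[0,0,-13],0],[-1,[0,0,-13],0]]'
```

```text
clock: 7.45
eef_pos: [451.2, -92.5, 16.8]
eef_rot: [-3.141, -0.0, -1.204]
wrist_force: [-2.4, 1.3, 6.8]
finger_gap: 28.1
finger_force: 33.1
clock: 7.85
eef_pos: [453.4, -93.0, 151.9]
eef_rot: [-3.134, -0.006, -1.204]
wrist_force: [-0.1, -0.2, -2.6]
finger_gap: 28.3
finger_force: 30.5
```

```bash
python3 to.py 535 -5 150 1.82; python3 -m creep '[[-1,[0,0,0],-1.7],[-1,[0,0,0],-3.4],[-1,[0,0,0],-5.1],[-1,[0,0,0],-6.8],[-1,[0,0,0],-8.5],[-1,[0,0,0],-10.2],[-1,[0,0,0],-11.9],[-1,[0,0,0],-13.6],[-1,[0,0,0],-15.3],[-1,[0,0,0],-17],[-1,[0,0,0],-18.7],[-1,[0,0,0],-20.4]]'
python3 to.py 535 -5 120 1.82
```

```text
pos [453.4 -93.  151.9] yaw -1.204 j1,j6 [-0.28  2.49]
t cm [ -5.3  -10.77   0.19] roll -34.66 target j6 -0.26
clock: 9.05
eef_pos: [450.6, -92.3, 145.3]
eef_rot: [-3.14, 0.001, 0.582]
wrist_force: [-0.6, 0.7, -2.0]
finger_gap: 28.6
finger_force: 30.5
pos [450.6 -92.3 145.3] yaw 0.582 j1,j6 [-0.28  0.71]
t cm [11.85 -2.66  2.53] roll -14.19 target j6 -0.26
```

```bash
python3 -m creep '[[-1,[3,-1,2],-1.7],[-1,[6,-2,2.5],-3.4],[-1,[9,-2.5,2.5],-5.1],[-1,[11.9,-2.7,2.5],-6.8],[-1,[11.9,-2.7,2.5],-8.5],[-1,[11.9,-2.7,2.5],-10.2],[-1,[11.9,-2.7,2.5],-11.9],[-1,[11.9,-2.7,2.5],-13.6],[-1,[11.9,-2.7,2.5],-14.2],[-1,[11.9,-2.7,2.5],-14.2],[-1,[11.9,-2.7,2.5],-14.2]]'
python3 - <<'E'
from h import *
t=cv2.cvtColor(manip.camera("top"),cv2.COLOR_RGB2BGR);s=cv2.cvtColor(manip.camera("side"),cv2.COLOR_RGB2BGR)
cv2.imwrite("pics/top4.png",t);cv2.imwrite("pics/side4.png",s)
b=np.zeros((480,800,3),np.uint8)
ct=proj("top",[525,30,100])[0].astype(int);cs=proj("side",[525,30,110])[0].astype(int);print(ct,cs)
b[:,:400]=cv2.resize(t[ct[1]-30:ct[1]+30,ct[0]-25:ct[0]+25],(400,480),interpolation=cv2.INTER_CUBIC)
b[:,400:]=cv2.resize(s[cs[1]-48:cs[1]+48,cs[0]-40:cs[0]+40],(400,480),interpolation=cv2.INTER_CUBIC)
cv2.imwrite("pics/f.png",b)
E
```

```text
clock: 10.15
eef_pos: [536.0, -5.0, 120.7]
eef_rot: [-3.141, -0.0, 1.813]
wrist_force: [0.5, 0.7, -2.2]
finger_gap: 28.0
finger_force: 30.5
[266 255] [343 213]
```

View pics/f.png

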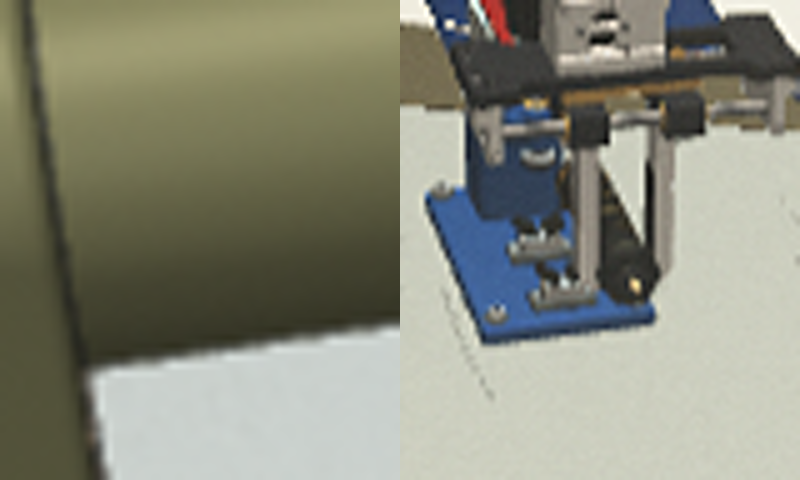

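The side view shows the brass valve at the open end (image about (350,222)), with the canister held straight between the fingers. The top view is blocked by the arm. I'll compare the valve's pixel with the prediction.

```bash
python3 - <<'E'
from h import *
print(proj("side",[[545,-40.4,119.9],[545,-40.4,115],[550,-40.4,119.9],[545,-46,119.9]]))
E
python3 to.py 533.0 2.4 60 1.8208; python3 to.py 506.1 108 60 1.8208
```

```text
[[350.3590514  222.95958976]
 [350.34360023 224.52635924]
 [352.20466697 222.97155641]
 [350.35552757 223.98620674]]
pos [536.1  -5.  121. ] yaw 1.813 j1,j6 [-0.08 -0.32]
t cm [ 0.8  -0.13  6.1 ] roll -0.09 target j6 -0.25
pos [536.1  -5.  121. ] yaw 1.813 j1,j6 [-0.08 -0.32]
t cm [11.69 -0.2   6.1 ] roll -0.09 target j6 -0.04
```

```bash
python3 -m creep '[[-1,[0,-0.1,3],0],[-1,[0.2,-0.15,6],-0.1],[-1,[0.2,-0.15,6.05],-0.1],[-1,[2,-0.15,6.05],-0.1],[-1,[4,-0.15,6.05],-0.1],[-1,[6,-0.15,6.05],-0.1],[-1,[8,-0.2,6.05],-0.1],[-1,[9.5,-0.2,6.05],-0.1],[-1,[11,-0.2,6.05],-0.1],[-1,[11.7,-0.2,6.05],-0.1],[-1,[11.7,-0.2,6.05],-0.1],[-1,[11.7,-0.2,6.05],-0.1]]'; python3 to.py 506.1 108 51 1.8208
```

```text
clock: 11.45
eef_pos: [506.2, 107.7, 61.0]
eef_rot: [-3.142, 0.0, 1.823]
wrist_force: [-0.6, -0.3, -2.3]
finger_gap: 28.3
finger_force: 30.5
pos [506.2 107.7  61. ] yaw 1.823 j1,j6 [ 0.14 -0.11]
t cm [ 0.03 -0.    1.  ] roll 0.03 target j6 -0.04
```

No contact. Lower until it touches, watching the force.

```bash
python3 -m creep '[[-1,[0,0,0.4],0],[-1,[0,0,0.8],0],[-1,[0,0,0.8],0]]'; python3 -m creep '[[-1,[0,0,0.15],0],[-1,[0,0,0.25],0],[-1,[0,0,0.25],0]]'
```

```text
clock: 11.75
eef_pos: [505.9, 107.6, 52.3]
eef_rot: [-3.141, -0.0, 1.823]
wrist_force: [0.1, -0.9, -0.0]
finger_gap: 28.3
finger_force: 30.4
clock: 12.05
eef_pos: [506.4, 107.6, 51.1]
eef_rot: [3.141, 0.001, 1.823]
wrist_force: [-3.6, -4.6, 9.6]
finger_gap: 28.5
finger_force: 30.2
```

```bash
python3 -m creep '[[-0.1,[0,0,0],0],[0,[0,0,0],0],[0,[0,0,0],0],[0,[0,0,-5],0],[0,[0,0,-10],0],[0,[0,0,-15],0],[0,[0,0,-20],0],[0,[0,0,-20],0]]'
python3 - <<'E'
from h import *
s=cv2.cvtColor(manip.camera("side"),cv2.COLOR_RGB2BGR);t=cv2.cvtColor(manip.camera("top"),cv2.COLOR_RGB2BGR)
cv2.imwrite("pics/side5.png",s);cv2.imwrite("pics/top5.png",t)
b=np.zeros((540,800,3),np.uint8)
b[:,:400]=cv2.resize(s[140:248,295:375],(400,540),interpolation=cv2.INTER_CUBIC)
b[:,400:]=cv2.resize(t[240:321,190:250],(400,540),interpolation=cv2.INTER_CUBIC)
cv2.imwrite("pics/g.png",b)
print(proj("side",[[497.2+.247*72.5,142.9-.969*72.5,50],[485.3,189.4,212.5]]))
E
```

```text
clock: 12.85
eef_pos: [507.9, 108.4, 257.0]
eef_rot: [3.131, 0.001, 1.823]
wrist_force: [0.1, -0.1, -0.3]
finger_gap: 46.7
finger_force: 0.0
[[340.08195054 224.48241428]
 [330.69494674 157.58565483]]
```

View pics/g.png

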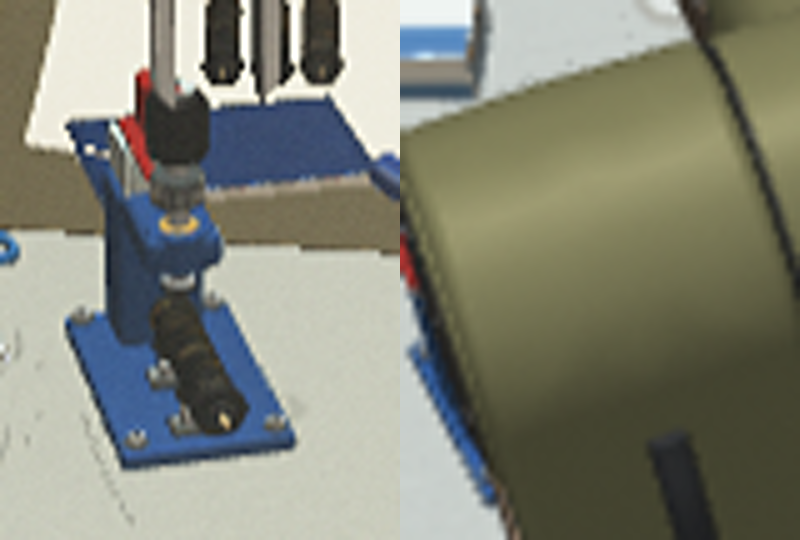

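Side picture: the canister lies in the V blocks, cap under the foot, valve at crop (228,420), i.e. (340.6,224) against the predicted (340.1,224.5). It is seated. Next is the knob, with the wrist wound back first.

```bash
python3 to.py 485.3 189.4 240 -2.0532; python3 -m creep '[[0.3,[3,0,0],-1.7],[0.3,[6,0,0],-3.4],[0.3,[8.4,0.2,0],-5.1],[0.3,[8.4,0.2,0],-6.8],[0.3,[8.4,0.2,0],-8.5],[0.3,[8.4,0.2,0],-10.2],[0.3,[8.4,0.2,0],-11.9],[0.3,[8.4,0.2,0],-13.6],[0.3,[8.4,0.2,0],-15.3],[0.3,[8.4,0.2,0],-17],[0.3,[8.4,0.2,0],-18.7],[0.3,[8.4,0.2,0],-20.4]]'; python3 to.py 485.3 189.4 187.5 -2.0532
```

```text
pos [506.2 108.1 250.9] yaw 1.823 j1,j6 [ 0.14 -0.11]
t cm [8.39 0.01 1.09] roll -27.58 target j6 4.0
clock: 14.15
eef_pos: [486.5, 189.7, 248.5]
eef_rot: [3.141, -0.003, -2.674]
wrist_force: [-1.1, -0.1, -0.1]
finger_gap: 61.3
finger_force: 0.0
pos [486.5 189.7 248.5] yaw -2.674 j1,j6 [ 0.3  -1.74]
t cm [0.13 0.03 6.1 ] roll -7.11 target j6 4.0
```

```bash
python3 -m creep '[[0.3,[0.05,0,0],-1.7],[0.3,[0.1,0,1],-3.4],[0.3,[0.1,0,2],-5.1],[0.3,[0.1,0,4],-6.8],[0.3,[0.1,0,6.1],-7.1],[0.3,[0.1,0,6.1],-7.1],[-1,[0.1,0,6.1],-7.1],[-1,[0.1,0,6.1],-7.1],[-1,[0.1,0,6.1],-7.1],[-1,[0.1,0,6.1],-7.1]]' 25; python3 -c "
from cell import manip
s=manip.read_state();print(s['moment'],s['joints'][5])"
```

```text
clock: 15.15
eef_pos: [485.2, 190.3, 190.3]
eef_rot: [3.139, 0.001, -2.06]
wrist_force: [-12.9, 5.6, 10.2]
finger_gap: 35.8
finger_force: 25.0
[ 1.50269828  2.56565829 -0.01685106] -2.350582225353857
```

```bash
python3 -m creep '[[-1,[0,0.1,0],0],[-1,[0,0.1,0],0]]'; python3 -c "
from cell import manip
s=manip.read_state();print(s['moment'],s['joints'][5])"
```

```text
clock: 15.35
eef_pos: [484.6, 190.6, 190.4]
eef_rot: [3.14, 0.001, -2.06]
wrist_force: [-8.4, 3.5, 7.9]
finger_gap: 35.9
finger_force: 24.9
[ 0.9410307   1.68765739 -0.02141984] -2.3491648093998334
```

```bash
python3 -m creep '[[-1,[0,0.17,0],0],[-1,[0,0.17,0.07],1.5],[-1,[0,0.17,0.13],3],[-1,[0,0.17,0.2],4.5],[-1,[0,0.17,0.27],6],[-1,[0,0.17,0.33],7.5],[-1,[0,0.17,0.4],9],[-1,[0,0.17,0.47],10.5],[-1,[0,0.17,0.53],12],[-1,[0,0.17,0.6],13.5],[-1,[0,0.17,0.67],15]]'; cat > m.py <<'E'
from cell import manip
s=manip.read_state();print("M",s['moment'].round(3),"j6",s['joints'][5].round(3),"z",s['eef_pos'][2].round(1))
E
python3 m.py
```

```text
clock: 16.45
eef_pos: [483.3, 191.6, 183.6]
eef_rot: [3.14, -0.001, 2.909]
wrist_force: [-7.5, 6.4, 4.0]
finger_gap: 35.5
finger_force: 25.0
M [1.398 1.247 0.133] j6 -1.033 z 183.6
```

```bash
python3 -m creep '[[-1,[0.12,0.06,0.02],0],[-1,[0.12,0.06,0.09],1.5],[-1,[0.12,0.06,0.15],3],[-1,[0.12,0.06,0.22],4.5],[-1,[0.12,0.06,0.29],6],[-1,[0.12,0.06,0.36],7.5],[-1,[0.12,0.06,0.42],9],[-1,[0.12,0.06,0.49],10.5],[-1,[0.12,0.06,0.49],10.5]]'; python3 m.py
```

```text
clock: 17.35
eef_pos: [482.7, 192.4, 178.9]
eef_rot: [3.14, -0.001, 1.993]
wrist_force: [-3.7, 6.3, 5.2]
finger_gap: 35.3
finger_force: 25.0
M [ 1.077  0.779 -0.088] j6 -0.115 z 178.9
```

```bash
python3 - <<'E'
from h import *
y=lambda d,z:[497.2-.247*d,142.9+.969*d,z]
for z in(66,70,80,84,88,97):print(z,proj("side",[y(37,z)])[0].round(1))
s=cv2.cvtColor(manip.camera("side"),cv2.COLOR_RGB2BGR);cv2.imwrite("pics/side6.png",s)
for f in("side0","side5","side6"):
    g=cv2.imread(f"pics/{f}.png")[185:212,328:334].mean(1);print(f,[int(v) for v in g[:,2]])
E
python3 m.py
```

```text
66 [331.9 202.9]
70 [331.9 201.8]
80 [331.9 198.9]
84 [331.9 197.7]
88 [331.9 196.6]
97 [331.9 193.9]
side0 [186, 147, 67, 53, 51, 51, 52, 50, 49, 60, 110, 146, 100, 50, 48, 51, 52, 51, 51, 51, 50, 53, 52, 54, 54, 59, 68]
side5 [189, 148, 68, 52, 51, 51, 52, 50, 50, 59, 112, 148, 103, 53, 56, 63, 58, 58, 61, 62, 58, 53, 50, 52, 61, 63, 52]
side6 [144, 131, 69, 51, 50, 49, 51, 50, 50, 52, 70, 79, 83, 102, 147, 116, 56, 52, 62, 61, 58, 51, 48, 51, 61, 63, 52]
M [ 1.094  0.826 -0.169] j6 -0.118 z 178.9
```

```bash
python3 -m creep '[[-1,[0.1,0,0.02],0],[-1,[0.1,0,0.09],1.5],[-1,[0.1,0,0.15],3],[-1,[0.1,0,0.22],4.5],[-1,[0.1,0,0.29],6],[-1,[0.1,0,0.36],7.5],[-1,[0.1,0,0.42],9],[-1,[0.1,0,0.49],10.5],[-1,[0.1,0,0.56],12],[-1,[0.1,0,0.58],12]]'; python3 m.py; cat > foot.py <<'E'
from h import *
s=cv2.cvtColor(manip.camera("side"),cv2.COLOR_RGB2BGR)
print([int(v) for v in s[185:212,328:334].mean(1)[:,2]])
E
python3 foot.py; python3 m.py
```

```text
clock: 18.4
eef_pos: [483.5, 193.4, 174.7]
eef_rot: [3.139, -0.005, 0.946]
wrist_force: [-1.9, 4.0, 18.0]
finger_gap: 35.0
finger_force: 25.0
M [0.747 0.667 0.014] j6 0.934 z 174.7
[73, 64, 61, 54, 49, 52, 51, 51, 50, 52, 72, 80, 75, 84, 105, 154, 129, 64, 53, 62, 57, 54, 51, 51, 62, 63, 53]
M [0.678 0.576 0.002] j6 0.931 z 174.8
```

```bash
python3 -m creep '[[-1,[0,0,0],1],[-1,[0,0,0],2],[-1,[0,0,0],3],[-1,[0,0,0],4],[-1,[0,0,0],4]]'; python3 m.py;python3 foot.py; python3 m.py
```

```text
clock: 18.95
eef_pos: [483.6, 193.3, 174.7]
eef_rot: [3.141, -0.006, 0.598]
wrist_force: [-0.0, 3.0, 16.1]
finger_gap: 35.8
finger_force: 25.0
M [ 0.596  0.303 -0.013] j6 1.282 z 174.7
[74, 64, 63, 54, 49, 52, 50, 49, 50, 51, 72, 81, 74, 83, 105, 155, 128, 63, 54, 60, 58, 53, 51, 51, 61, 63, 54]
M [ 0.625  0.384 -0.039] j6 1.28 z 174.7
```

The foot edge did not move during the last 20°, so the foot is clamped and the clutch is slipping, at about 0.6–0.75 rad so far. I'll add 35° for margin, landing at about 1.2–1.35 rad.

```bash
python3 -m creep '[[-1,[0,0,-0.1],1],[-1,[0,0,-0.1],2],[-1,[0,0,-0.1],3],[-1,[0,0,-0.1],4],[-1,[0,0,-0.1],5],[-1,[0,0,-0.1],6],[-1,[0,0,-0.1],7],[-1,[0,0,-0.1],7]]'; python3 m.py;python3 foot.py
python3 -m creep '[[0.1,[0,0,-0.1],7],[0.3,[0,0,-0.1],7],[0.3,[0,0,-0.1],7],[0.3,[0,0,-3],7],[0.3,[0,0,-7],7],[0.3,[0,0,-7],7]]'
python3 to.py 461.6 271.9 230 0.25; python3 foot.py
```

```text
clock: 19.8
eef_pos: [483.5, 192.9, 174.9]
eef_rot: [-3.14, -0.004, -0.013]
wrist_force: [2.3, 1.1, 7.9]
finger_gap: 35.7
finger_force: 25.0
M [ 0.277 -0.397  0.075] j6 1.893 z 174.9
[77, 66, 62, 53, 50, 51, 50, 50, 50, 51, 72, 81, 74, 83, 105, 153, 127, 64, 54, 62, 59, 53, 51, 51, 61, 64, 52]
clock: 20.45
eef_pos: [483.9, 193.0, 248.5]
eef_rot: [-3.135, -0.005, -0.621]
wrist_force: [0.9, -0.1, 0.7]
finger_gap: 61.1
finger_force: 0.0
pos [483.9 193.  248.5] yaw -0.621 j1,j6 [0.31 2.5 ]
t cm [-6.41 -5.12  1.85] roll -9.98 target j6 1.85
[79, 67, 60, 54, 50, 51, 51, 51, 50, 53, 70, 76, 76, 83, 103, 150, 122, 60, 54, 62, 58, 54, 50, 53, 62, 64, 53]
```

```bash
python3 -m creep '[[0,[-3,-2.5,0],-1.7],[0,[-6.5,-5,0],-3.4],[0,[-6.5,-5.2,0],-5.1],[0,[-6.5,-5.2,0],-6.8],[0,[-6.5,-5.2,0],-8.5],[0,[-6.5,-5.2,0],-10.2],[0,[-6.5,-5.2,0],-11.9],[0,[-6.5,-5.2,0],-13.6],[0,[-6.5,-5.2,0],-15.3],[0,[-6.5,-5.2,0],-17],[0,[-6.5,-5.2,0],-18.7],[0,[-6.5,-5.2,0],-20.4]]'
python3 to.py 462 273.5 235 1.82
python3 - <<'E'
from h import *
for f,n,(x0,y0,x1,y1) in(("pics/top3.png","top",(180,255,225,290)),("pics/side2.png","side",(315,148,332,180))):
    im=cv2.imread(f).astype(int);m=(im[...,2]-np.maximum(im[...,0],im[...,1])>60)
    for y in range(y0,y1):
        x=np.where(m[y,x0:x1])[0]
        if len(x):print(n,y,x.min()+x0,x.max()+x0)
a=[462.7,274.4]
for z in(184.4,155):print(proj("top",[a+[z]]),proj("side",[a+[z]]))
E
```

```text
clock: 21.7
eef_pos: [459.4, 272.4, 242.2]
eef_rot: [-3.141, 0.001, 1.166]
wrist_force: [-0.8, 0.3, 0.0]
finger_gap: 46.8
finger_force: 0.0
pos [459.4 272.4 242.2] yaw 1.166 j1,j6 [0.47 0.87]
t cm [0.2  0.19 0.72] roll -7.49 target j6 0.29
top 265 212 212
top 266 209 213
top 267 207 212
top 268 194 209
top 269 192 207
top 270 190 205
top 271 190 215
top 272 190 215
top 273 191 213
top 274 191 211
top 275 188 209
top 276 188 206
top 277 189 203
top 278 189 201
top 279 190 198
top 280 190 195
top 281 191 194
top 282 191 192
side 154 323 324
side 155 322 325
side 156 323 326
side 157 323 330
side 163 320 321
side 164 319 321
side 165 319 322
side 166 320 323
side 167 320 323
side 168 321 323
side 169 321 323
side 170 322 323
side 171 322 324
side 172 323 324
side 173 323 325
side 174 324 324
side 175 324 324
[[193.52025859 269.45477542]] [[324.43270374 155.15583999]]
[[195.12000766 274.86498211]] [[324.57782676 163.81825212]]
```

```bash
python3 -m creep '[[0,[0.2,0.2,0.7],-1.7],[0,[0.2,0.2,0.7],-3.4],[0,[0.2,0.2,0.7],-5.1],[0,[0.2,0.2,0.7],-6.8],[0,[0.2,0.2,0.7],-7.5],[0,[0.2,0.2,3.5],-7.5],[0,[0.2,0.2,5.5],-7.5],[0,[0.2,0.2,7.35],-7.5],[0,[0.2,0.2,7.35],-7.5]]'
python3 -m creep '[[-1,[0,0,0],0],[-1,[0,0,0],0],[-1,[0,0,0],0],[-1,[0,0,0],0],[-1,[0,0,0],0],[-1,[0,0,0],0]]' 20
```

```text
clock: 22.6
eef_pos: [461.2, 273.0, 166.8]
eef_rot: [-3.137, 0.001, 1.815]
wrist_force: [-0.6, -0.5, 0.9]
finger_gap: 47.1
finger_force: 0.0
clock: 23.2
eef_pos: [462.0, 273.6, 169.9]
eef_rot: [-3.141, -0.0, 1.815]
wrist_force: [-5.3, -1.9, 5.0]
finger_gap: 14.1
finger_force: 20.0
```

Paddle pinched (gap 14.1 mm). Slide it towards -y of the fixture (tool -x).

```bash
python3 -m creep '[[-1,[-0.4,-0.1,0],0],[-1,[-0.8,-0.1,0],0],[-1,[-1.2,-0.1,0],0],[-1,[-1.6,-0.1,0],0],[-1,[-1.6,-0.1,0],0]]'
python3 -m creep '[[-1,[-0.2,0,0],0],[-1,[-0.4,0,0],0],[-1,[-0.6,0,0],0],[-1,[-0.6,0,0],0]]'
```

```text
clock: 23.7
eef_pos: [466.1, 257.4, 169.9]
eef_rot: [3.139, 0.0, 1.814]
wrist_force: [5.5, -1.0, 1.8]
finger_gap: 14.1
finger_force: 20.0
clock: 24.1
eef_pos: [466.8, 254.4, 170.1]
eef_rot: [3.138, -0.005, 1.815]
wrist_force: [1.7, 22.7, 0.6]
finger_gap: 14.1
finger_force: 20.0
```

```bash
python3 -m creep '[[-1,[-0.15,0,0],0],[-1,[-0.15,0,0],0]]'
python3 -m creep '[[-0.5,[0.35,0,0],0],[-0.2,[0.35,0,0],0],[0,[0.35,0,0],0],[0,[0.35,0,-4],0],[0,[0.35,0,-8],0],[0,[6,0,-14],0],[0,[11,0,-14],0],[0,[16,0,-14],0],[0,[16,0,-14],0]]'
python3 foot.py; python3 - <<'E'
from h import *
s=cv2.cvtColor(manip.camera("side"),cv2.COLOR_RGB2BGR);t=cv2.cvtColor(manip.camera("top"),cv2.COLOR_RGB2BGR)
b=np.zeros((540,800,3),np.uint8)
b[:,:400]=cv2.resize(s[140:248,295:375],(400,540),interpolation=cv2.INTER_CUBIC)
b[:,400:]=cv2.resize(t[240:321,180:240],(400,540),interpolation=cv2.INTER_CUBIC)
cv2.imwrite("pics/z.png",b)
im=s.astype(int);m=(im[...,2]-np.maximum(im[...,0],im[...,1])>60)[146:165,312:336]
for r in range(19):
    x=np.where(m[r])[0]
    if len(x):print(r+146,x.min()+312,x.max()+312)
a=np.array([466.8,254.4-.5])
print(proj("side",[[466.5,255,184.4]]))
E
```

```text
clock: 24.3
eef_pos: [467.0, 253.6, 170.1]
eef_rot: [3.138, -0.006, 1.816]
wrist_force: [-0.0, 27.5, 0.7]
finger_gap: 13.9
finger_force: 20.1
clock: 25.2
eef_pos: [427.3, 408.3, 310.0]
eef_rot: [3.141, -0.0, 1.816]
wrist_force: [-0.5, -1.0, 0.4]
finger_gap: 47.2
finger_force: 0.0
[80, 67, 60, 53, 50, 52, 51, 51, 50, 52, 69, 76, 75, 81, 100, 148, 121, 61, 52, 61, 56, 52, 50, 51, 60, 63, 51]
157 323 326
158 324 327
159 324 327
160 325 326
161 325 325
[[325.39902089 157.61190293]]
```

View pics/z.png

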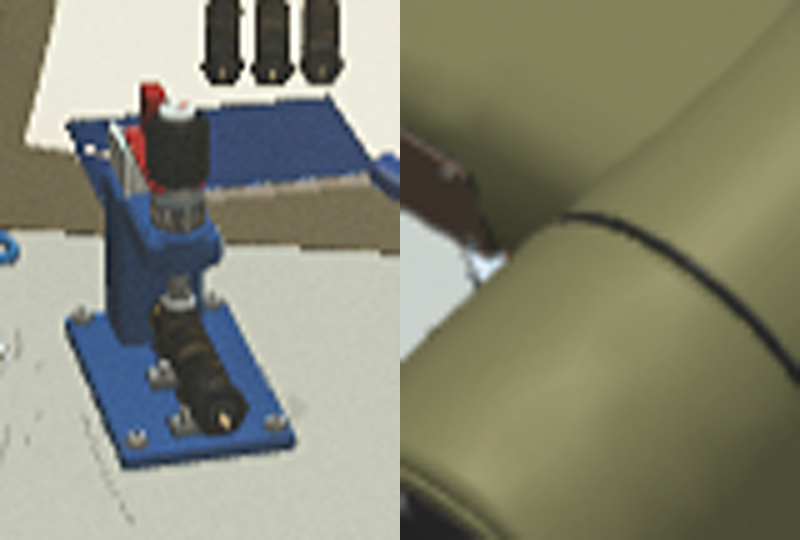

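The picture shows the canister clamped under the foot at crop (178,298), the valve out at (228,420), and the red lock forward round the collar. It stopped hard at 27 N after about 20 mm of travel. Handing in.

```bash
python3 -c "
from cell import manip
print(manip.sign_off())"
```

```text
the job is handed in; nothing more can be done
None
```

I handed the job in at about 25 s, and no pass or fail verdict came back. The canister is seated valve-out and clamped, and the lock was pushed about 20 mm to a hard stop at 27 N. The clutch slip was not measured directly: I estimate 1.2–1.5 rad, about 3–4 clicks, including up to 10° of extra turn I commanded by mistake while letting go of the knob.

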